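Lengthen the telescopic shoehorn by one hole

ROBOT

A 6-joint arm with a two-finger parallel gripper is mounted at the origin on the work surface. World frame = base frame: x ahead of the robot, y to its left, z up, the work surface at z = 0. Lengths are in mm, angles in degrees, forces in N, time in s.
With the tool pointing down it reaches from about 300 to 850 mm from the base axis. Payload 4.2 kg.
Tool frame: the origin (TCP) lies between the finger pads; the fingertips stand 25 mm ahead of it and the grasp point (between the pads) lies 6 mm ahead of it; x points along the fingers, y is the direction in which the jaws open and shut, and the axes are right-handed (so a half turn about x gives the same grasp; the last joint's range is limited). The gripper opens to 91 mm and grips with 3 to 60 N. Pads are 32 mm wide; open, the fingers measure 118 mm over their backs; the gripper's body (76 mm by 178 mm) begins 60 mm behind the grasp point.
Start: joints at [-69.328, 18.312, 89.639, -0, 72.044, -1.146], TCP at [213.71, -533.825, 238.976] pointing down, gripper open.
Joint ranges: [-177.97, 177.97], [-48.28, 115.42], [12.27, 149.76], [-77.06, 257.06], [2.81, 150.46], [-146.56, 146.56]. Speed limits (degrees/s): [147.25, 147.25, 180, 180, 180, 180].

INTERFACE

Orientations are given as [roll, pitch, yaw] about the fixed x, y, z axes, in that order (R = Rz(yaw) Ry(pitch) Rx(roll)).
In Python, from workcell import env gives the robot as it stands.
- The arm moves only by the tool jog_arm, never from a script. Its argument "plan" is one flat list of numbers, 4 for each row, row after row: the shift along the tool's x, y, z in cm, then the turn about the tool's x in units of 6 degrees (1.0 is 6 degrees). In form: [tx, ty, tz, turn, tx, ty, tz, turn, ...]. A call has 1 to 12 rows; each row shifts and turns the commanded pose from where the row before left it, along the tool's axes as they then stand; what a row does not reach is not made up. A row lasts 1/12 s, in which the tool goes at most 41.7 mm and 7.16 degrees, less where a joint would pass 70% of its speed; a pose out of reach is approached as far as the arm can. A call with a gripper value outside its range is refused whole. "claw" is the finger opening in cm, from 0 to 9.12, set as the call begins (left out, the last holds). The fingers move at their own pace and stop on an object; "newtons" is the grip in N (left out, the last holds). Time passes only in rows, so rows that do not move let the fingers close. It gives the time, the measured TCP pose, the force and the opening at its end, in the units of the state.
- env.state(): the state, without advancing time (a new reading comes with each control period).
- env.grab_frame(name): name is "scene" or "top" or "wrist"; returns the picture (480x640x3 uint8, red, green, blue); there is no depth.
- env.calibration(name): a dict with "vertical_fov" (degrees; the focal length in pixels is half the picture's height over the tangent of half this angle, whatever the lens; pixels are square), "cx", "cy" (the principal point, pixels), "origin" and "orientation" of the camera in the world; the wrist camera has in their place "T_tool_cam" (4x4, takes a point from camera to tool coordinates, whose origin is the TCP and whose axes are the tool frame's). Camera axes: x right, y down, z forward; pixel columns grow to the right and rows downward; lengths in mm; the calibration is good to about 2 mm. The wrist camera is an equidistant fisheye: a pixel r from the principal point sees the ray r / f radians off the axis. A picture is of the moment at which its call begins: read the wrist's pose just before it. calibration takes no time and is no camera call.
- env.job_done(): hands the job in, once; it reports no verdict.
The state is a dict: "time_s": time; "qpos": joint angles; "qvel": joint speeds; "effort": joint torques, N m; "ee_pos": TCP position; "ee_rot": TCP orientation; "force": force on the tool from outside, world axes, zero at the start; "torque": the same for the moment, N m; "gripper_width": finger opening in mm.
Only numpy, scipy, OpenCV 4.12 (cv2) and the standard library are available. Lean on these libraries where they do the work, as an engineer would, in place of code of your own. Each camera call takes 0.05 s, during which the arm holds its last target.

TASK

Make the long-handled shoehorn one hole longer: squeeze its spring button flush with the tube, slide the tube with the blade away from the clamp until the button springs fully out of the next hole, and let go. Leave the lint brush in the other rest at its present length.

Things in the scene. Friction and masses are not known exactly. Their poses are not given: they have to be found in the camera images.
- shoehorn_mark (a point): Point on the shoehorn's tube axis beside its button, 52 mm above the console; does not move with the tube. x: along the tube from clamp to blade, roughly away from the robot; y: to the button's side; z up. Outer tube: aluminium, 26 wide (y), 24 high, from x -105 (open mouth) to +120 mm, then a thin 37 mm wide blade to +260. Its +y face has four 14 mm holes, at x +40, 0 (button), -40, -80.
- shoehorn_button (a joint): Spring button (m): 12 mm round-ended steel pin on the fixed inner tube, at the mark, pointing +y. 0: out, 6 mm proud of the face, locks the tube; 0.006: flush (5 N). Held flush, a 10 N pull along the tube tucks it under the wall till the next hole. From above, one finger on it (best 3 mm to the clamp side of its centre), the other on the opposite face: close, then slide. Both sides are free.
- shoehorn (a joint): How far the shoehorn's outer tube is slid (m): 0 at start, grows along the mark's +x (longer); next hole: 0.040. Friction 2 N. A black line across the tube's top shows where the button is at start. Two like wooden rests (300 x 60, 8 mm foot) lie left and right, sides change; an 80 mm high clamp block holds the thin inner tube, x -155 to -205 mm. The shoehorn has the thin round-tipped blade.
- lintbrush (a joint): The same for the other tool, a lint brush, to be left at 0: same tube, button and rest, but it ends in a thick brush head, 120 x 48 mm, with bristles below.

How it is judged (in metres and radians):
On the way:
1. the shoehorn's button has been pressed flush (value of joint shoehorn_button above 0.0045 m), for 0.1 s.
At the end, for the whole second after the job is handed in: The shoehorn's tube is one hole longer (slid 40 mm, within 4 mm) with its button sprung out of the next hole (within 2 mm of fully out); the lint brush's tube is where it was (within 6 mm) (value of joint shoehorn between 0.036 and 0.044 m and value of joint shoehorn_button below 0.002 m and value of joint lintbrush between -0.006 and 0.006 m); the robot touches nothing.
It fails at once if the lint brush's tube is slid out of its hole (value of joint lintbrush above 0.012 m or value of joint lintbrush below -0.012 m).
It also fails if it takes over 32 s, if anything falls off the work surface, if the arm or the gripper's body presses on something with over 40 N, if the wrist force passes 120 N, or if a joint passes its speed limit or range.

## Working session

There is one attempt and no reset: what is moved stays moved. The work goes in short steps, Python scripts to look and compute and a tool call to move; the robot and the scene stay as the last step left them, time stands still between calls to the robot, and variables do not carry over. Pictures are saved under pics/ and viewed, and the job is handed in when it is done.

Besides the shell and the picture viewer there is one more tool, called as name(argument=value, ...) on one line, values as JSON. jog_arm: Moves the arm, as the interface text tells. Its arguments: {"type":"object","properties":{"plan":{"type":"array"},"claw":{"type":"number"},"newtons":{"type":"number"}},"required":["plan"]}

```bash
mkdir -p pics
python3 - <<'E'
from workcell import env
import cv2
s=env.state();print(s)
for n in("scene","top","wrist"):
    c=env.calibration(n);print(n,c)
for n in("scene","top"):
    cv2.imwrite(f"pics/{n}0.png",env.grab_frame(n)[:,:,::-1])
E
```

```text
{'time_s': 0.0, 'qpos': array([-6.93275283e+01,  1.83518868e+01,  8.97054990e+01, -3.54539993e-04,
        7.20440755e+01, -1.14628863e+00]), 'qvel': array([ 0.03192379, -0.09511322,  0.02307788,  0.03891929,  0.05057264,
        0.03877444]), 'effort': array([ 2.00866552e-04, -4.12466455e+01, -2.31970453e+01,  7.28727831e-02,
        4.57309652e-02, -1.70230164e-04]), 'ee_pos': array([ 213.54600429, -533.38493212,  238.12392802]), 'ee_rot': array([-90.95593939,  89.89853821, 110.86293049]), 'force': array([0.12006251, 0.1643497 , 1.13355205]), 'torque': array([-0.00871988, -0.00663627,  0.00675357]), 'gripper_width': 91.20364994839709}
scene {'vertical_fov': 43.802173738248044, 'cx': 323.4259909476767, 'cy': 242.52736726391674, 'origin': array([1390.23288682,  388.63432745,  744.00393332]), 'orientation': array([-125.76815757,    1.04351256,  112.76707593])}
top {'vertical_fov': 53.84168851333511, 'cx': 318.0878327487196, 'cy': 235.94020884589725, 'origin': array([358.38828014, -17.69394515, 865.95389774]), 'orientation': array([-167.01189571,   -0.22839063,  -85.8736925 ])}
wrist {'vertical_fov': 65.70646984690485, 'cx': 318.5593722370746, 'cy': 236.92523303555953, 'T_tool_cam': array([[ 5.01961756e-04, -2.34526829e-01,  9.72109518e-01,
        -1.46098449e+02],
       [ 9.99999111e-01, -1.08314178e-03, -7.77676901e-04,
         1.17808181e-01],
       [ 1.23531853e-03,  9.72109044e-01,  2.34526077e-01,
        -6.54647055e+01],
       [ 0.00000000e+00,  0.00000000e+00,  0.00000000e+00,
         1.00000000e+00]])}
```

View pics/scene0.png

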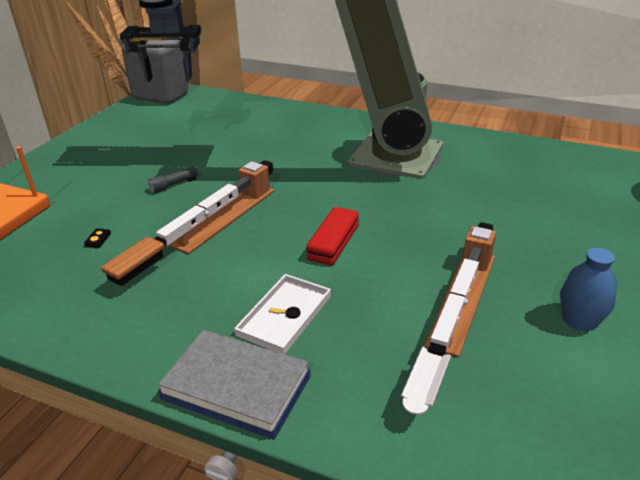

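View pics/top0.png

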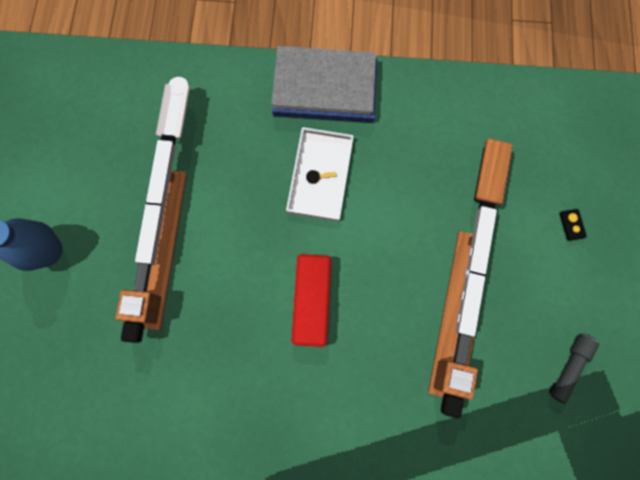

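The shoehorn is the left tool in the top view: line near (151,205), blade tip near (178,80). I'll zoom in next.

```bash
cat > h.py <<'E'
import numpy as np,cv2
from workcell import env
from scipy.spatial.transform import Rotation as Ro
def ray(n,uv):
    c=env.calibration(n); f=240/np.tan(np.radians(c['vertical_fov']/2))
    d=np.array([(uv[0]-c['cx'])/f,(uv[1]-c['cy'])/f,1.])
    return c['origin'],Ro.from_euler('xyz',c['orientation'],degrees=True).apply(d)
def onz(n,uv,z):
    o,d=ray(n,uv); return o+d*(z-o[2])/d[2]
E
python3 - <<'E'
import cv2
a=cv2.imread('pics/top0.png')[60:350,90:220];b=cv2.imread('pics/scene0.png')[215:415,390:510]
cv2.imwrite('pics/topc.png',cv2.resize(a,None,fx=2,fy=2,interpolation=2)) 
a2=cv2.imread('pics/top0.png')[125:275,110:210]
cv2.imwrite('pics/topc2.png',cv2.resize(a2,(400,600),interpolation=2))
b=cv2.imread('pics/scene0.png')[250:370,410:510]
cv2.imwrite('pics/scc.png',cv2.resize(b,(500,600),interpolation=2))
E
```

```text
(no output)
```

View pics/topc2.png

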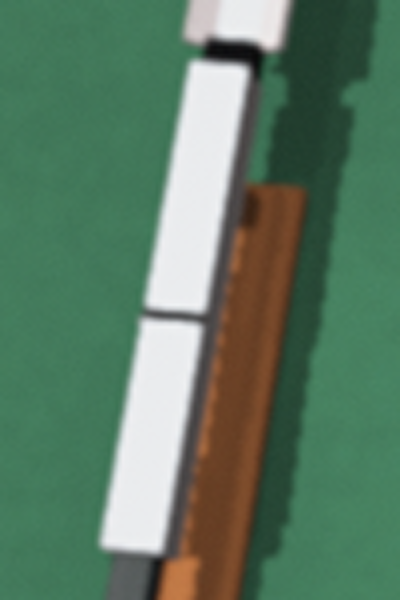

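View pics/scc.png

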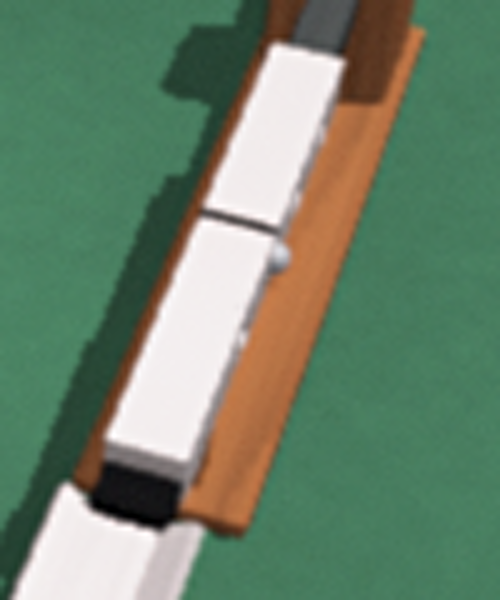

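Tube top: four corners at crop (190,62),(252,65),(100,548),(165,553). The line is at (142-205,315). The button is visible in the scene view on the robot's left (+y) side. Now I'll measure on z=64.

Run:
```python
from h import *
def T(u,v): return np.array([110+(u+.5)/4-.5,125+(v+.5)/4-.5])
def S(u,v): return np.array([410+(u+.5)/5-.5,250+(v+.5)/5-.5])
def tri(a,b):
    o1,d1=ray('top',a);o2,d2=ray('scene',b)
    A=np.stack([d1,-d2],1);t=np.linalg.lstsq(A,o2-o1,rcond=None)[0]
    return (o1+d1*t[0]+o2+d2*t[1])/2, np.linalg.norm(o1+d1*t[0]-o2-d2*t[1])
P={}
for k,a,b in [('farL',(189,61),(189,462)),('farR',(252,65),(107,440)),('mouthL',(100,549),(346,60)),('mouthR',(166,554),(275,43)),('lineL',(142,313),(278,232)),('lineR',(206,318),(203,212))]:
    p=onz('top',T(*a),64);q=onz('scene',S(*b),64);print(k,p.round(1),q.round(1),[x if np.isscalar(x) else x.round(1) for x in tri(T(*a),S(*b))]);P[k]=p
far=(P['farL']+P['farR'])/2;m=(P['mouthL']+P['mouthR'])/2;l=(P['lineL']+P['lineR'])/2
d=far-m;print(np.linalg.norm(d),np.degrees(np.arctan2(d[1],d[0])),'line',l,np.linalg.norm(l-m),np.linalg.norm(P['lineL']-P['lineR']))
# white mask check
im=cv2.imread('pics/top0.png');g=cv2.inRange(im,(200,200,200),(255,255,255));g[:, :110]=0;g[:,210:]=0;g[:140]=0;g[275:]=0
ys,xs=np.nonzero(g);pts=np.array([onz('top',(x,y),64)[:2] for x,y in zip(xs,ys)])
u,s,vt=np.linalg.svd(pts-pts.mean(0));print('pca',np.degrees(np.arctan2(vt[0][1],vt[0][0])),pts.mean(0),np.ptp(pts@vt[0]),np.ptp(pts@vt[1]))
print('button scene z52',onz('scene',S(281,259),52))
```

```text
farL [701.1 298.7  64. ] [700.6 297.5  64. ] [array([700.9, 298. ,  64.6]), np.float64(0.9154019821991836)]
farR [701.2 269.8  64. ] [700.6 271.2  64. ] [array([701. , 270.5,  64. ]), np.float64(1.483429773980331)]
mouthL [474.6 303.3  64. ] [475.5 303.4  64. ] [array([474.7, 303.4,  63.4]), np.float64(0.1778354623207683)]
mouthR [474.5 274.7  64. ] [474.8 276.9  64. ] [array([474.3, 276. ,  63.2]), np.float64(1.8801766370497384)]
lineL [580.6 301.6  64. ] [580.9 300.4  64. ] [array([580.8, 300.9,  64.2]), np.float64(1.18084041052965)]
lineR [580.4 273.1  64. ] [580.  274.1  64. ] [array([580.3, 273.6,  64. ]), np.float64(1.0649042300537104)]
226.66972337532835 -1.2062535014478015 line [580.53825144 287.34110384  64.        ] 106.02187354270939 28.498320725830048
pca 178.61049781550557 [584.62653265 287.5162941 ] 223.77925833964633 25.18968528623003
button scene z52 [580.41523139 302.77118801  52.        ]
```

The mark is at about (580, 287.4, 52) with tube yaw about -1.3°. Both views agree within 2 mm, and width and length match. Next I'll work out the approach in tool axes.

```bash
cat >> h.py <<'E'
def go(p,yaw=-1.3):
    s=env.state();R=Ro.from_euler('xyz',s['ee_rot'],degrees=True).as_matrix()
    dl=R.T@(np.array(p)-s['ee_pos'])/10
    yt=np.array([-np.sin(np.radians(yaw)),np.cos(np.radians(yaw)),0])
    a=[]
    for sg in(1,-1):
        v=R.T@(sg*yt); a.append(np.degrees(np.arctan2(v[2],v[1])))
    print('t',s['time_s'],'pos',s['ee_pos'].round(1),'w',s['gripper_width'],'F',s['force'].round(1));print('R',R.round(3).tolist());print('delta cm',dl.round(2),'turn deg options',a,'units',np.array(a)/6,'j6',s['qpos'][5])
E
python3 -c "
from h import *
go([577,287.5,180])"
```

```text
t 0.1 pos [ 213.6 -533.4  238.2] w 91.30318644356349 F [ 0.2 -0.9 -0.6]
R [[-0.001, 0.372, -0.928], [0.001, -0.928, -0.372], [-1.0, -0.002, -0.0]]
delta cm [  5.92 -62.7  -64.25] turn deg options [np.float64(-156.88318605124505), np.float64(23.116813948754952)] units [-26.14719768   3.85280232] j6 -1.1448237129923249
```

jog_arm(plan=[0,-2.6,-2.65,0,0,-2.6,-2.65,0,0,-2.6,-2.65,0,0,-2.6,-2.65,0,0,-2.6,-2.65,0,0,-2.6,-2.65,0,0,-2.6,-2.65,0,0,-2.6,-2.65,0,0,-2.6,-2.65,0,0,-2.6,-2.65,0,0,-2.6,-2.65,0,0,-2.6,-2.65,0])

```text
time_s: 1.1
ee_pos: [393.0, -124.1, 238.8]
ee_rot: [11.0, 90.0, -147.2]
force: [0.3, -0.3, 0.4]
gripper_width: 91.0
```

jog_arm(plan=[0,-2.6,-2.65,0,0,-2.6,-2.65,0,0,-2.6,-2.65,0,0,-2.6,-2.65,0,0,-2.6,-2.65,0,0,-2.6,-2.65,0,0,-2.6,-2.65,0,0,-2.6,-2.65,0,0,0,0,0.95,0,0,0,0.95,0,0,0,0.95,0,0,0,1.0])

```text
time_s: 2.1
ee_pos: [512.2, 146.3, 238.3]
ee_rot: [21.4, 89.9, -160.1]
force: [0.1, -0.6, -0.1]
gripper_width: 91.3
```

```bash
python3 -c "
from h import *
go([577,287.5,110])"
```

```text
t 2.1 pos [512.2 146.3 238.3] w 91.30015801527463 F [ 0.1 -0.6 -0.1]
R [[-0.001, -0.027, -1.0], [-0.0, -1.0, 0.027], [-1.0, 0.0, 0.001]]
delta cm [ 12.81 -14.3   -6.12] turn deg options [np.float64(179.77903748933755), np.float64(-0.22096251066246347)] units [29.96317291 -0.03682709] j6 106.22905810314901
```

jog_arm(plan=[1.6,-2.05,-0.87,0,1.8,-2.04,-0.87,0,1.8,-2.04,-0.87,0,1.9,-2.04,-0.87,0,1.9,-2.04,-0.88,0,1.9,-2.04,-0.88,0,1.9,-2.05,-0.88,0,0,0,0,0,0,0,0,0])

```text
time_s: 2.85
ee_pos: [576.0, 287.7, 108.9]
ee_rot: [31.1, 89.8, -150.1]
force: [-0.7, 0.6, 0.0]
gripper_width: 91.3
```

```bash
python3 -c "
from h import *
go([577,287.5,58])
for n in('wrist','scene'):cv2.imwrite(f'pics/{n}1.png',env.grab_frame(n)[:,:,::-1])"
```

```text
t 2.85 pos [576.  287.7 108.9] w 91.3160404170885 F [-0.7  0.6  0. ]
R [[-0.004, -0.021, -1.0], [-0.002, -1.0, 0.021], [-1.0, 0.002, 0.004]]
delta cm [ 5.09  0.01 -0.12] turn deg options [np.float64(-179.90045793754194), np.float64(0.09954206245804875)] units [-2.99834097e+01  1.65903437e-02] j6 116.73863696422578
```

View pics/wrist1.png

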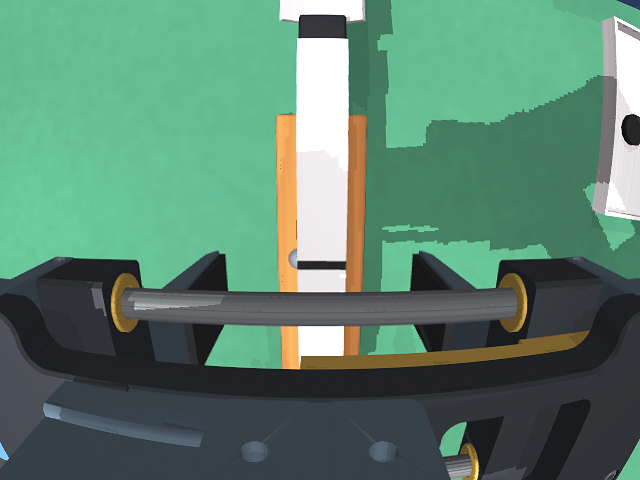

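The wrist view shows the tube between the fingers, with the line at (322,265) and the button at (294,258) on the left (+y) side. I'll cross-check its position.

```bash
python3 -c "
from h import *
c=env.calibration('wrist');s=env.state();R=Ro.from_euler('xyz',s['ee_rot'],degrees=True).as_matrix();T=c['T_tool_cam']
f=240/np.tan(np.radians(c['vertical_fov']/2))
for uv,z in (((298,265),64),((346,265),64),((292,258),52)):
  d=np.array([uv[0]-c['cx'],uv[1]-c['cy']]);r=np.hypot(*d);th=r/f
  v=np.r_[d/r*np.sin(th),np.cos(th)]
  o=s['ee_pos']+R@T[:3,3];w=R@T[:3,:3]@v
  print(uv,o+w*(z-o[2])/w[2])
"
```

```text
(298, 265) [580.02406425 298.14249956  64.        ]
(346, 265) [579.38825076 271.8953384   64.        ]
(292, 258) [580.48463122 302.23733666  52.        ]
```

jog_arm(plan=[1.3,0,-0.1,0,1.3,0,0,0,1.3,0,0,0,1.2,0,0,0,0,0,0,0,0,0,0,0,0,0,0,0])

```text
time_s: 3.53
ee_pos: [578.4, 287.4, 61.1]
ee_rot: [-157.0, 89.9, 21.7]
force: [0.5, -0.8, -0.0]
gripper_width: 91.3
```

jog_arm(plan=[0,0,0,0,0,0,0,0,0,0,0,0,0,0,0,0,0,0,0,0,0,0,0,0,0,0,0,0,0,0,0,0,0,0,0,0,0,0,0,0,0,0,0,0], claw=2.0, newtons=35)

```text
time_s: 4.45
ee_pos: [577.8, 286.2, 59.9]
ee_rot: [81.3, 89.9, -100.0]
force: [1.3, -4.9, 1.0]
gripper_width: 25.6
```

```bash
python3 -c "
from h import *
go([577,287.5,58])
for n in('wrist','scene'):cv2.imwrite(f'pics/{n}2.png',env.grab_frame(n)[:,:,::-1])"
```

```text
t 4.45 pos [577.8 286.2  59.9] w 25.635586944630884 F [ 1.3 -4.9  1. ]
R [[-0.0, -0.022, -1.0], [-0.002, -1.0, 0.022], [-1.0, 0.002, 0.0]]
delta cm [ 0.19 -0.12  0.09] turn deg options [np.float64(-179.97820748993257), np.float64(0.021792510067417878)] units [-2.99963679e+01  3.63208501e-03] j6 116.74811296053477
```

View pics/wrist2.png

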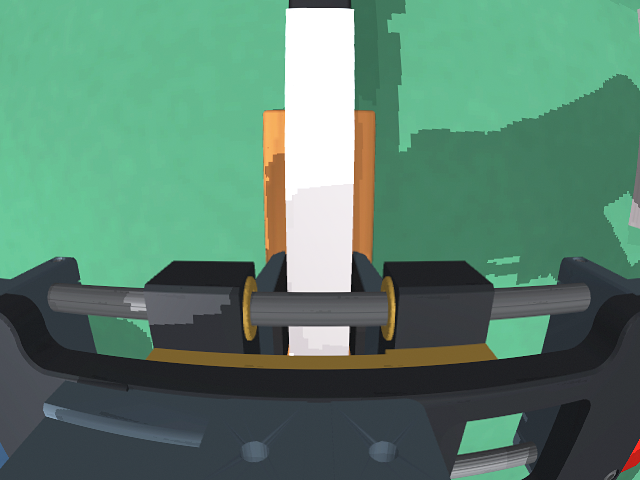

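The jaws are closed to 25.6 mm, which is the tube width, so the button is flush. Now I'll slide.

jog_arm(plan=[0,0,-0.2,0,0,0,-0.3,0,0,0,-0.3,0,0,0,-0.3,0,0,0,-0.3,0,0,0,-0.3,0,0,0,-0.3,0,0,0,0,0])

```text
time_s: 5.22
ee_pos: [593.9, 285.8, 59.6]
ee_rot: [20.9, 89.4, -160.4]
force: [-3.9, -5.9, 13.1]
gripper_width: 25.9
```

```bash
python3 -c "
from h import *
go([617,286,58])
for n in('wrist',):cv2.imwrite(f'pics/{n}3.png',env.grab_frame(n)[:,:,::-1])"
```

```text
t 5.2167 pos [593.9 285.8  59.6] w 25.937315132166137 F [-3.9 -5.9 13.1]
R [[-0.009, -0.022, -1.0], [-0.003, -1.0, 0.022], [-1.0, 0.003, 0.009]]
delta cm [ 0.14 -0.07 -2.31] turn deg options [np.float64(-179.97568691568014), np.float64(0.02431308431987583)] units [-2.99959478e+01  4.05218072e-03] j6 115.91822557095217
```

View pics/wrist3.png

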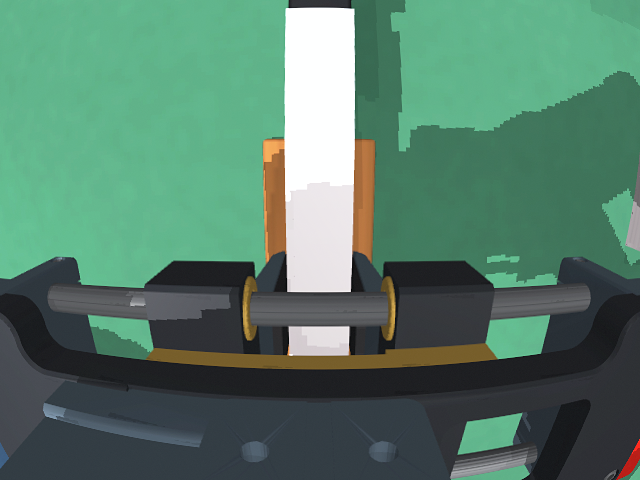

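The tube end stays fixed in the wrist view while the rest's foot edge moved from row 110 to 140. So the tube is travelling with the jaws, about 16 mm so far. I'll continue.

jog_arm(plan=[0,0,-0.3,0,0,0,-0.3,0,0,0,-0.3,0,0,0,-0.3,0,0,0,-0.3,0,0,0,-0.3,0,0,0,-0.2,0,0,0,-0.1,0,0,0,0,0,0,0,0,0])

```text
time_s: 6.1
ee_pos: [617.7, 285.2, 59.7]
ee_rot: [34.9, 89.8, -146.4]
force: [-0.4, -4.5, 2.9]
gripper_width: 25.8
```

```bash
python3 -c "
from h import *
go([617.8,286,58])
for n in('wrist','scene'):cv2.imwrite(f'pics/{n}4.png',env.grab_frame(n)[:,:,::-1])
b=cv2.imread('pics/scene4.png')[215:415,370:530]
cv2.imwrite('pics/scc4.png',cv2.resize(b,(480,600),interpolation=2))"
```

```text
t 6.1 pos [617.7 285.2  59.7] w 25.766978338210365 F [-0.4 -4.5  2.9]
R [[-0.004, -0.023, -1.0], [-0.002, -1.0, 0.023], [-1.0, 0.002, 0.003]]
delta cm [ 0.17 -0.08 -0.01] turn deg options [np.float64(179.98846977793437), np.float64(-0.011530222065645664)] units [ 2.99980783e+01 -1.92170368e-03] j6 115.17505722316083
```

View pics/scc4.png

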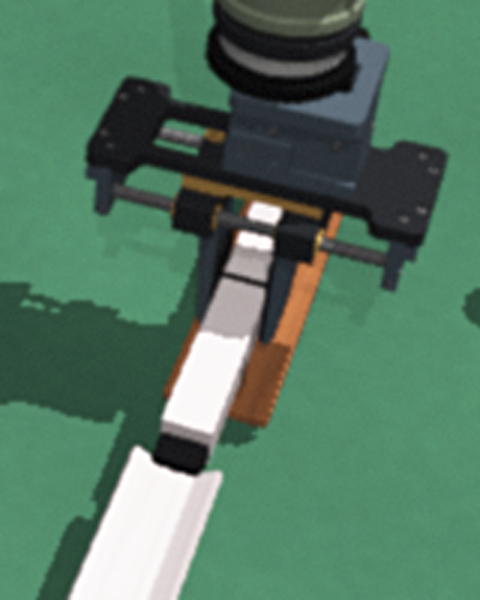

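View pics/wrist4.png

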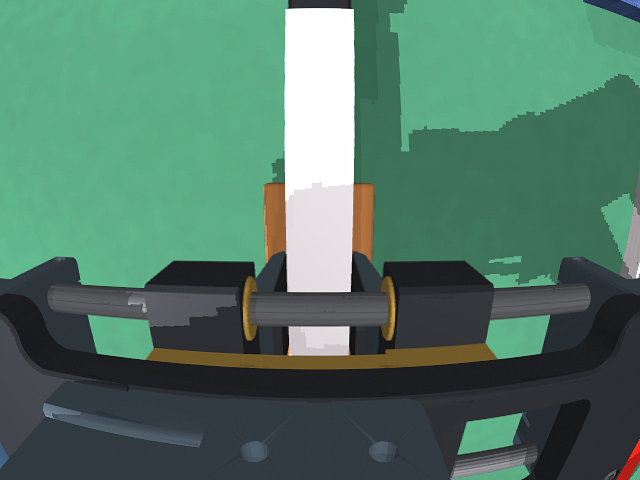

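The tube has moved about 40 mm. I'll push slightly further to feel whether the button has locked.

jog_arm(plan=[0,0,-0.15,0,0,0,-0.15,0,0,0,0,0,0,0,0,0,0,0,0,0])

```text
time_s: 6.62
ee_pos: [619.6, 285.2, 59.7]
ee_rot: [26.0, 89.6, -155.3]
force: [-5.2, -5.0, 4.6]
gripper_width: 25.9
```

jog_arm(plan=[0,0,0,0,0,0,0,0,0,0,0,0,0,0,0,0,0,0,0,0,0,0,0,0,0,0,0,0,0,0,0,0], claw=9.0)

```text
time_s: 7.28
ee_pos: [621.9, 286.6, 59.9]
ee_rot: [-167.0, 90.0, 11.7]
force: [-0.3, 0.3, 1.0]
gripper_width: 76.1
```

jog_arm(plan=[-2,0,0,0,-2,0,0,0,-2.5,0,0,0,-2.5,0,0,0,-3,0,0,0,-3,0,0,0,-3,0,0,0,-3,0,3,0,0,0,3,0,0,0,3,0,0,0,3,0])

```text
time_s: 8.2
ee_pos: [501.3, 289.1, 270.0]
ee_rot: [-146.9, 89.9, 31.8]
force: [0.6, 1.0, 0.4]
gripper_width: 90.0
```

```bash
python3 -c "
from h import *
go([617.8,286,58])
for n in('wrist','scene','top'):cv2.imwrite(f'pics/{n}5.png',env.grab_frame(n)[:,:,::-1])
b=cv2.imread('pics/scene5.png')[250:370,410:510]
cv2.imwrite('pics/scc5.png',cv2.resize(b,(500,600),interpolation=2))"
```

```text
t 8.2 pos [501.3 289.1 270. ] w 89.97315288817316 F [0.6 1.  0.4]
R [[0.001, -0.023, -1.0], [0.001, -1.0, 0.023], [-1.0, -0.001, -0.001]]
delta cm [ 21.21   0.06 -11.63] turn deg options [np.float64(179.99230847524655), np.float64(-0.007691524753463232)] units [ 2.99987181e+01 -1.28192079e-03] j6 120.13621859858748
```

View pics/scc5.png

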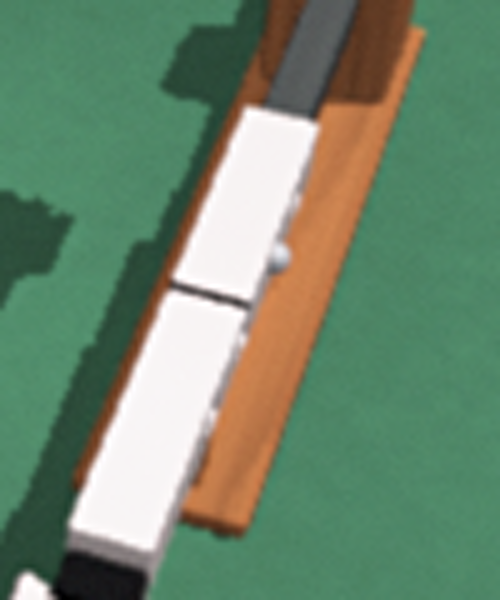

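View pics/wrist5.png

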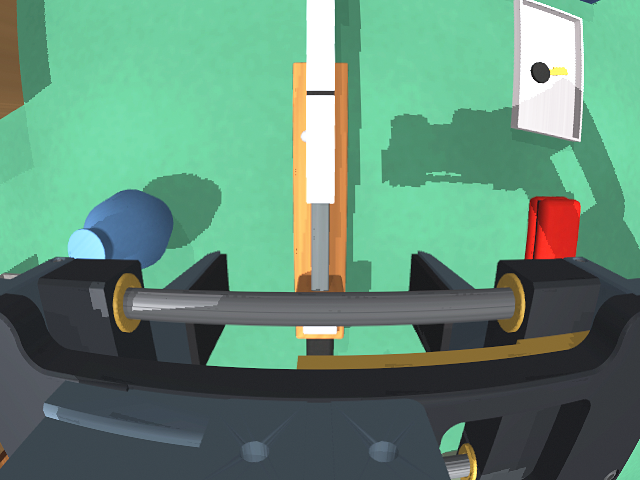

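View pics/top5.png

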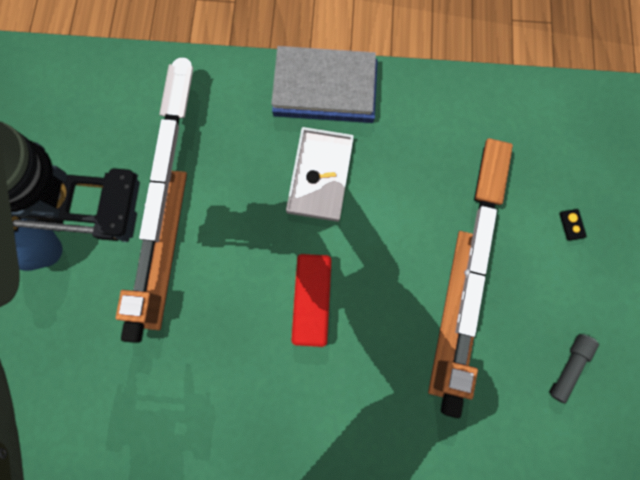

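The button shows fully out at crop (281,258), the same place and size as before. The line has moved to (172,284)-(250,304). I'll measure the slide.

```bash
python3 -c "
from h import *
def S(u,v): return np.array([410+(u+.5)/5-.5,250+(v+.5)/5-.5])
a=[onz('scene',S(*p),64) for p in((172,284),(250,304))];b=[onz('scene',S(*p),64) for p in((203,212),(278,232))]
c=[onz('scene',S(*p),64) for p in((246,106),(319,125))];d=[onz('scene',S(*p),64) for p in((275,43),(346,60))]
print(np.mean(a,0)-np.mean(b,0),np.mean(c,0)-np.mean(d,0))
x=cv2.imread('pics/top0.png')[120:420,420:530].astype(int);y=cv2.imread('pics/top5.png')[120:420,420:530].astype(int)
print('lint diff top part',np.abs(x-y)[:215].mean(), np.abs(x-y)[:215].max())
print(env.job_done(), env.state()['time_s'])
"
```

```text
[40.18034313 -1.09714139  0.        ] [41.55445836 -1.73021086  0.        ]
lint diff top part 10.981113460183227 62
the job is handed in; nothing more can be done
the job is handed in; nothing more can be done
```

The shoehorn is now one hole longer and its button has sprung out of the next hole; I've handed the job in. I pressed the button flush between the jaws (they closed to 25.6 mm on the 26 mm tube), slid the tube about 40 mm away from the clamp, then let go and lifted clear. The whole job took about 8 s of the 32 s allowed.

**Slide:** in the last scene picture the black line had moved 40.2 mm and the tube's mouth 41.6 mm. They disagree by 1.4 mm, but both are within the 4 mm tolerance.

**Button:** it looks as far out as at the start, in the same place. That is from the picture, as I had no direct reading of it. The check push before letting go was not decisive: the arm moved 1.9 mm and the force rose to about 5 N.

**Robot clear:** the gripper is open at 270 mm height and the force reading is about zero.

**Lint brush:** the arm never touched it. By eye its line and head are in the same place as in the first top picture. The pixel comparison I tried on it (mean difference 11, maximum 62) proved nothing, probably because the arm's shadow had moved.

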